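Hold a coated sample against the colour reader's sprung port

TASK

Take the blue coated sample disc out of the rack by its black knob, put its coated face into the round port on top of the colour reader, and press it down gently against the orange spring plunger until its rim sits flat on the steel ring all round (the ring must never take more than 40 N). Do not let go: the program finishes while the robot is still pressing the disc lightly against the ring, so that the reading can be taken. Leave the other samples in the rack and everything else on the bench where it is.

Things in the scene. Friction and masses are not known exactly. Their poses are not given: they have to be found in the camera images.
- blue_sample: Blue sample, one rigid upright piece, about 0.1 kg. From its origin (centre of its underside) upward, z up: coated face plate 36 mm in diameter, 0 to 6 mm; blue rim 62 mm in diameter, 6 to 12 mm; round black knob 24 mm in diameter, 12 to 48 mm. It stands in any of the three rack holes, the rim resting on the rack.
- yellow_sample: Yellow coated sample disc, same form and size as the blue one; leave it in the rack
- red_sample: Red coated sample disc, same form and size as the blue one; leave it in the rack
- rack: Fixed light wood rack block, 85 x 265 mm, 25 mm high, with three holes 43 mm across in a row along its y axis, 84 mm apart (one in the middle). Origin: centre of its underside. The face plates hang in the holes, the sample origins 19 mm above the table.
- seat_ring: Fixed steel port ring, the hard stop: outer diameter 72 mm, inner 46 mm, 12 mm high. Origin: centre of its underside, 70 mm above the table, on the flat top of the white and blue colour reader, a fixed box 170 mm wide (y) and 190 mm long (x, from 75 mm before to 115 mm behind the port axis). Its place and yaw vary; reader and rack may swap sides.
- seat_centre (a point): Centre of the port ring's flat top face, 82 mm above the table, where the sample's rim comes to sit; z up. When seated, the blue sample's origin lies 6 mm below this point.
- plunger_top (a point): Centre of the top of the orange spring plunger, 24 mm in diameter, on the port axis; at rest 4 mm above the ring's top face. It moves straight down.
- plunger (a joint): Downward travel of the plunger (m): 0 at rest, 0.010 when a sample's rim is seated on the ring, limit 0.014. Spring: 3 N at first contact, 0.4 N per mm, 7 N at the seated depth. It pushes the sample up again if let go.
- sample_cup: White plastic cup, 80 mm across, 85 mm high, bystander; origin at its underside
- brass_ring: Brass ring, 70 mm across, 30 mm high, bystander; origin at its underside
- bottle: White bottle with an orange label, 64 mm across, 170 mm high, bystander; origin at its underside
- tin: Paint tin with a green label, 90 mm across, 100 mm high, bystander; origin at its underside
- brush: Brush with a wooden handle, 220 mm long, lying flat, bystander
- wood_block: Small wooden block, 90 x 45 x 30 mm, bystander; origin at its underside
There are look-alikes about, which are no part of the job. There is more than one size of the blue_sample; the one meant has the size given above.

How it is judged:
By the outcome, as a careful person would: the job done as asked, in the order asked, and still so for the second after the job is handed in, while the arm keeps its last pose, push and grip.
It also fails if it takes over 48 s, if anything falls off the work surface, if the arm or the gripper's body presses on something with over 40 N, if the wrist force passes 120 N, or if a joint passes its speed limit or range.

ROBOT

A 6-joint arm with a two-finger parallel gripper is mounted at the origin on the work surface. World frame = base frame: x ahead of the robot, y to its left, z up, the work surface at z = 0. Lengths are in m, angles in rad, forces in N, time in s.
With the tool pointing down it reaches from about 0.25 to 0.725 m from the base axis. Payload 4 kg.
Tool frame: the origin (TCP) lies midway between the tips of the shut fingers; the grasp point (between the pads) lies 19 mm behind it; z points along the fingers, y is the line along which they close (so a half turn about z gives the same grasp; the last joint's range is limited). The gripper opens to 85 mm and grips with 20 to 120 N. Pads are 22 mm wide; open, the fingers measure 114 mm over their backs; the gripper's body (76 mm by 85 mm) begins 54 mm behind the grasp point. The pads swing forward as they close: fully open they stand 13 mm farther back than shut.
Start: joints at [1.174, 0.241, 0.005, 1.335, 0, 1.571], TCP at [0.193, 0.461, 0.231] pointing down, gripper open.
Joint ranges: [-2.72, 2.72], [-1.05, 1.87], [-1.09, 1.28], [-1.99, 2.15], [-1.42, 1.44], [-3.14, 3.14]. Speed limits (rad/s): [2.79, 2.79, 3.14, 3.14, 3.14, 3.14].

INTERFACE

Orientations are given as a unit quaternion [x, y, z, w].
In Python, from workcell import get_obs, camera, job_done, silhouettes gives the robot as it stands. The module is installed in compiled form; this text tells all that it offers.
- The arm moves only by the tool drive_tool, never from a script. Its argument "increments" is a list of rows, each a list of 3 entries, a list of its own where there are three numbers: the shift along the world's x, y, z in mm, then the turn, a rotation vector about the world's x, y, z in degrees, then the opening, from 0 (shut) to 1 (fully open). A call has 1 to 8 rows; each row shifts and turns the commanded pose from where the row before left it; what a row does not reach is not made up. A row lasts 1/12 s, in which the tool goes at most 41.7 mm and 7.16 degrees, less where a joint would pass 70% of its speed; a pose out of reach is approached as far as the arm can. A call is refused whole if a number of a shift passes 41.7 or a number of a turn 7.16, either way. A call with a gripper value outside its range is refused whole. The fingers move at their own pace and stop on an object; the grip force is fixed at half the most. Time passes only in rows, so rows that do not move let the fingers close. It gives the time, the measured TCP pose, the force, the opening and the grip force at its end, in the units of the state.
- get_obs(): the state, without advancing time (a new reading comes with each control period).
- camera(name): name is "side" or "top"; returns a dict with "image" (480x640x3 uint8, red, green, blue), "K" (3x3 intrinsics, pixels), "view" (4x4, takes a point from world to camera coordinates). Camera axes: x right, y down, z forward; pixel columns grow to the right and rows downward; lengths in m; the calibration is good to about 2 mm. A picture is of the moment at which its call begins. There is no depth.
- job_done(): hands the job in; it is judged then, once.
Trained networks look in a picture, given as the dict that the camera call returned (one of the last four; its "shot" number tells which), for a name from the list of things; names that differ only in an ending like _2 or _b are one class to them, and where a whole thing is asked for, a point or a joint stands for the part that bears it (a point fixed in the world has none). Each returns a list of dicts, best first, with "conf" (0 to 1); they miss things now and then, are a little off and sometimes report something else, mostly with a low value. They report only what shows in the picture. A call takes as long as a camera call. They do not tell look-alikes from the thing itself.
- silhouettes(query, picture): "region" (480x640 bool, what is visible of it) and "bbox" ([left, top, right, bottom] in pixels, round what is visible of it).
The state is a dict: "clock": time; "joint_pos": joint angles; "joint_vel": joint speeds; "tau": joint torques, N m; "eef_pos": TCP position; "tool_rot": TCP orientation; "ft_force": force on the tool from outside, world axes, zero at the start; "ft_torque": the same for the moment, N m; "grip_width": finger opening in m; "grasp_force": force on a finger pad.
Only numpy, scipy, OpenCV 4.12 (cv2) and the standard library are available. Lean on these libraries where they do the work, as an engineer would, in place of code of your own. Each camera call takes 0.05 s, during which the arm holds its last target. There are 200 camera calls.

## Working session

There is one attempt and no reset: what is moved stays moved. The work goes in short steps, Python scripts to look and compute and a tool call to move; the robot and the scene stay as the last step left them, time stands still between calls to the robot, and variables do not carry over. Pictures are saved under pics/ and viewed, at most 10 in all, crops included, and the job is handed in when it is done.

Besides the shell and the picture viewer there is one more tool, called after "Call:" as name([rows], argument=value, ...), one row to a line, values as JSON. drive_tool: Moves the arm, as the interface text tells. Its arguments: {"type":"object","properties":{"increments":{"type":"array"}},"required":["increments"]}

```bash
mkdir -p pics
cat > h.py <<'E'
import numpy as np, cv2
from workcell import get_obs, camera, job_done, silhouettes
def save(p,n,crop=None,s=1):
    im=p["image"][...,::-1]
    if crop: l,t,r,b=crop; im=im[t:b,l:r]
    if s!=1: im=cv2.resize(im,None,fx=s,fy=s,interpolation=cv2.INTER_CUBIC)
    cv2.imwrite("pics/"+n+".png",im)
def ray(p,u,v):
    V=p["view"];d=V[:3,:3].T@np.linalg.solve(p["K"],[u,v,1.]);o=-V[:3,:3].T@V[:3,3];return o,d
def atz(p,u,v,z):
    o,d=ray(p,u,v);return o+d*(z-o[2])/d[2]
def proj(p,X):
    X=np.atleast_2d(X);c=X@p["view"][:3,:3].T+p["view"][:3,3];q=c@p["K"].T;return q[:,:2]/q[:,2:]
E
python3 - <<'E'
from h import *
np.set_printoptions(precision=4,suppress=True)
for n in("top","side"):
    p=camera(n);save(p,n+"0");print(n,ray(p,320,240))
    for q in("blue_sample","yellow_sample","red_sample","rack","seat_ring","plunger"):
        for d in silhouettes(q,p):
            m=d["region"];ys,xs=np.nonzero(m);print(q,round(d["conf"],2),np.round(d["bbox"]),m.sum(),xs.mean().round(1),ys.mean().round(1))
print(get_obs())
E
```

```text
top (array([ 0.3172, -0.0044,  1.1927]), array([ 0.23  , -0.0055, -0.9732]))
blue_sample 0.84 [242. 260. 265. 285.] 408 253.6 269.1
blue_sample 0.6 [240. 190. 267. 215.] 625 252.0 203.7
blue_sample 0.52 [255. 315. 271. 331.] 232 262.0 322.7
yellow_sample 0.71 [215. 271. 233. 293.] 411 223.9 281.3
red_sample 0.21 [ 79. 268. 129. 307.] 1510 104.8 288.9
rack 0.76 [204. 237. 303. 306.] 1819 253.5 271.7
seat_ring 0.94 [384. 260. 414. 286.] 354 397.3 269.5
seat_ring 0.17 [270. 245. 294. 270.] 393 282.3 256.9
plunger 0.4 [394. 265. 405. 273.] 66 397.5 269.1
plunger 0.28 [ 79. 273. 132. 308.] 1472 104.6 288.8
side (array([ 0.0758, -1.1254,  1.0739]), array([ 0.312 ,  0.7047, -0.6373]))
blue_sample 0.69 [276. 208. 292. 226.] 250 282.8 217.0
blue_sample 0.64 [327. 193. 350. 216.] 414 338.2 206.2
blue_sample 0.41 [233. 228. 250. 240.] 143 240.1 236.5
yellow_sample 0.56 [261. 193. 277. 212.] 258 266.3 204.8
red_sample 0.79 [292. 218. 309. 240.] 248 300.6 229.8
rack 0.96 [250. 200. 322. 251.] 1150 284.2 226.5
rack 0.28 [305. 421. 412. 462.] 1558 366.0 438.5
seat_ring 0.66 [309. 279. 334. 300.] 382 321.5 289.7
plunger 0.63 [318. 284. 330. 293.] 70 321.4 288.6
{'clock': 0.7, 'joint_pos': array([ 1.174 ,  0.2405,  0.005 ,  1.3352, -0.    ,  1.5708]), 'joint_vel': array([ 0.0001, -0.0004,  0.0011,  0.0006, -0.0006,  0.0006]), 'tau': array([  0.0005, -37.2077,  25.2642,   0.001 ,   0.0001,  -0.    ]), 'eef_pos': array([0.1932, 0.4612, 0.2314]), 'tool_rot': array([0.1971, 0.9804, 0.0001, 0.    ]), 'ft_force': array([0.4989, 0.2096, 0.3869]), 'ft_torque': array([ 0.0154,  0.0631, -0.0315]), 'grasp_force': 0.0, 'grip_width': 0.0851130393000933}
```

View pics/top0.png

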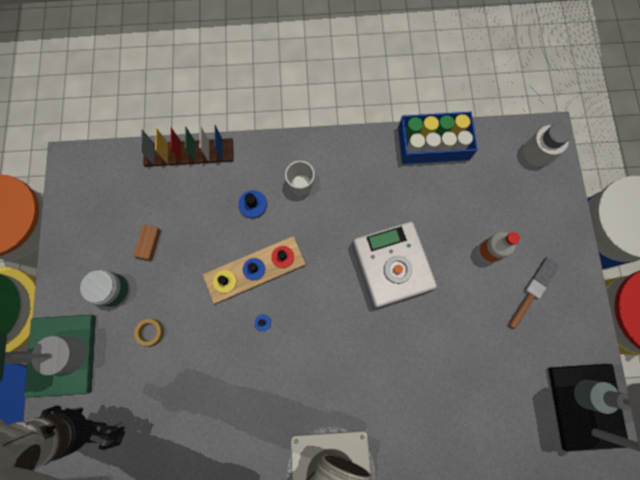

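View pics/side0.png

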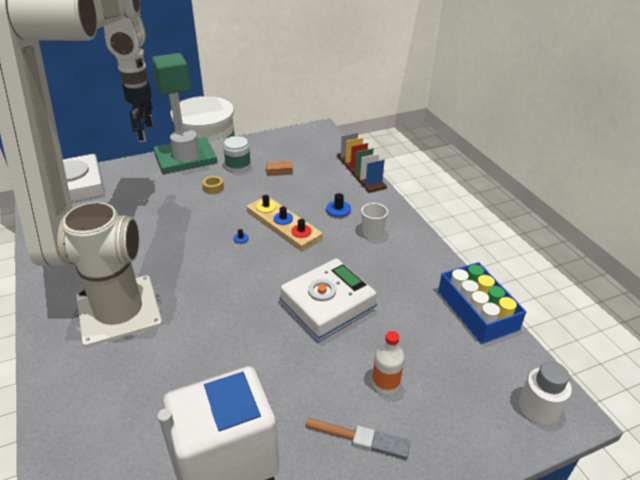

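The top view shows the rack with yellow (225,281), blue (254,268) and red (283,257). The larger blue piece (252,204) and the smaller one (262,322) are look-alikes off the rack. The port is at (398,269). The side view agrees.

```bash
cat >> h.py <<'E'
from scipy.optimize import least_squares
a=np.linspace(0,2*np.pi,48,endpoint=False)
def cyl(d,z0,z1): return np.vstack([np.c_[d/2*np.cos(a),d/2*np.sin(a),a*0+z] for z in(z0,z1)])
SAMPLE=[cyl(62,6,12)/1e3,cyl(24,12,48)/1e3]; RING=[cyl(72,0,12)/1e3]
S=16
def mask(p,parts,t,win):  # supersampled-coverage centroid and area, in pixels
    l,tp,r,b=win;m=np.zeros(((b-tp)*S,(r-l)*S),np.uint8)
    for X in parts:
        q=(proj(p,X+t)-[l-.5,tp-.5])*S
        cv2.fillConvexPoly(m,cv2.convexHull(q.astype(np.float32)).round().astype(np.int32),1)
    M=cv2.moments(m,True);return np.array([M["m10"]/M["m00"]/S+l-.5,M["m01"]/M["m00"]/S+tp-.5,M["m00"]/S/S])
def reg(m):
    c,_=cv2.findContours(m.astype(np.uint8),cv2.RETR_EXTERNAL,cv2.CHAIN_APPROX_NONE)
    f=np.zeros(m.shape,np.uint8);cv2.drawContours(f,[max(c,key=cv2.contourArea)],-1,1,-1)
    M=cv2.moments(f,True);return np.array([M["m10"]/M["m00"],M["m01"]/M["m00"],M["m00"]])
def fit(p,parts,c,z,x0):
    def f(x):
        t=np.array([x[0],x[1],z]);u,v=proj(p,t)[0].astype(int);return mask(p,parts,t,(u-50,v-50,u+50,v+50))[:2]-c[:2]
    s=least_squares(f,x0,diff_step=.01);t=np.array([*s.x,z]);u,v=proj(p,t)[0].astype(int)
    return s.x,mask(p,parts,t,(u-50,v-50,u+50,v+50))[2]
E
python3 - <<'E'
from h import *
np.set_printoptions(precision=4,suppress=True)
for n in("top","side"):
    p=camera(n)
    for q,parts,z in(("blue_sample",SAMPLE,.019),("yellow_sample",SAMPLE,.019),("red_sample",SAMPLE,.019),("seat_ring",RING,.07)):
        for d in silhouettes(q,p):
            c=reg(d["region"])
            if c[2]>900: continue
            x,A=fit(p,parts,c,z,atz(p,c[0],c[1],z+.02)[:2]);print(n,q,round(d["conf"],2),c[:2],"area",c[2],"model",A,"xy",x)
    if n=="top":
        hsv=cv2.cvtColor(p["image"],cv2.COLOR_RGB2HSV)
        m=cv2.inRange(hsv,(100,120,50),(130,255,255));_,_,st,ce=cv2.connectedComponentsWithStats(m)
        print([(s[:5],c) for s,c in zip(st,ce) if 40<s[4]<900])
    save(p,"zoom_"+n,(200,180,440,310) if n=="top" else (220,180,360,320),3.3 if n=="top" else 4)
E
```

```text
top blue_sample 0.88 [251.9984 203.9502] area 623.0 model 386.40625 xy [0.7077 0.1724]
top blue_sample 0.76 [253.2817 269.1315] area 426.0 model 422.49609375 xy [0.5231 0.1735]
top blue_sample 0.75 [261.3763 322.5773] area 194.0 model 455.0234375 xy [0.38   0.1559]
top seat_ring 0.68 [397.3548 269.6829] area 637.0 model 634.60546875 xy [ 0.49   -0.2053]
[(array([215, 128,   7,  30, 131], dtype=int32), array([218.0458, 142.4656])), (array([239, 190,  28,  28, 489], dtype=int32), array([252.6299, 204.3742])), (array([600, 254,  25,  14, 150], dtype=int32), array([608.48  , 261.7467])), (array([243, 259,  22,  21, 296], dtype=int32), array([253.8378, 269.125 ])), (array([255, 315,  16,  16, 190], dtype=int32), array([262.5316, 322.4842]))]
side blue_sample 0.63 [240.0191 237.0764] area 157.0 model 298.58203125 xy [0.3726 0.1277]
side blue_sample 0.62 [337.6525 206.1883] area 377.0 model 250.33203125 xy [0.7031 0.158 ]
side blue_sample 0.56 [282.5876 216.7628] area 274.0 model 266.30078125 xy [0.5227 0.1724]
side yellow_sample 0.78 [265.4025 204.7801] area 241.0 model 250.421875 xy [0.494  0.2518]
side red_sample 0.68 [300.8604 229.6792] area 265.0 model 284.92578125 xy [0.5513 0.0918]
side seat_ring 0.62 [321.4409 289.9038] area 499.0 model 543.046875 xy [ 0.4894 -0.2053]
```

View pics/zoom_top.png

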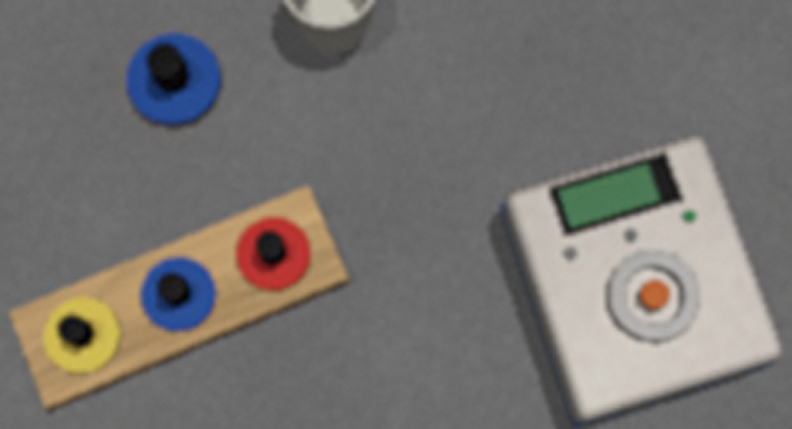

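The two cameras agree to about 1 mm: sample at (0.523, 0.173) and port at (0.490, −0.205). The silhouette area picks out the rack disc as the right size. I'll close the fingers across the row, so the tool yaws about −48°.

Call:
drive_tool([
  [[20.6,-18,0],[0,0,-3],1],
  [[20.6,-18,0],[0,0,-3],1],
  [[20.6,-18,0],[0,0,-3],1],
  [[20.6,-18,0],[0,0,-3],1],
  [[20.6,-18,0],[0,0,-3],1],
  [[20.6,-18,0],[0,0,-3],1],
  [[20.6,-18,0],[0,0,-3],1],
  [[20.6,-18,0],[0,0,-3],1],
])

```text
clock: 1.87
eef_pos: [0.3589, 0.3161, 0.2314]
tool_rot: [0.398, 0.917, 0.0, 0.0]
ft_force: [0.6, 0.3, 0.6]
grip_width: 0.0852
grasp_force: 0.0
```

Call:
drive_tool([
  [[20.6,-18,0],[0,0,-3],1],
  [[20.6,-18,0],[0,0,-3],1],
  [[20.6,-18,0],[0,0,-3],1],
  [[20.6,-18,0],[0,0,-3],1],
  [[20.6,-18,0],[0,0,-3],1],
  [[20.6,-18,0],[0,0,-3],1],
  [[20.6,-18,0],[0,0,-3],1],
  [[20.6,-18,0],[0,0,-3],1],
])

```text
clock: 2.53
eef_pos: [0.5238, 0.1721, 0.2313]
tool_rot: [0.58, 0.815, 0.0, 0.0]
ft_force: [0.4, 0.5, -0.1]
grip_width: 0.0855
grasp_force: 0.0
```

Call:
drive_tool([
  [[0,0,-15],[0,0,0],1],
  [[0,0,-15],[0,0,0],1],
  [[0,0,-15],[0,0,0],1],
  [[0,0,-15],[0,0,0],1],
  [[0,0,0],[0,0,0],1],
  [[0,0,0],[0,0,0],1],
  [[0,0,0],[0,0,0],1],
])

```text
clock: 3.12
eef_pos: [0.5233, 0.1734, 0.1721]
tool_rot: [0.579, 0.815, 0.0, 0.0]
ft_force: [0.7, -1.0, 0.9]
grip_width: 0.0856
grasp_force: 0.0
```

Call:
drive_tool([
  [[0,0,-20],[0,0,0],1],
  [[0,0,-20],[0,0,0],1],
  [[0,0,-20],[0,0,0],1],
  [[0,0,-20],[0,0,0],1],
  [[0,0,-20],[0,0,0],1],
  [[0,0,-15],[0,0,0],1],
  [[0,0,-10],[0,0,0],1],
  [[0,0,-9],[0,0,0],1],
])

```text
clock: 3.78
eef_pos: [0.5235, 0.1735, 0.0375]
tool_rot: [0.579, 0.816, 0.001, 0.0]
ft_force: [0.5, 0.2, 0.8]
grip_width: 0.0858
grasp_force: 0.0
```

Call:
drive_tool([
  [[0,0,0],[0,0,0],1],
  [[0,0,0],[0,0,0],0.6],
  [[0,0,0],[0,0,0],0.45],
  [[0,0,0],[0,0,0],0.4],
  [[0,0,0],[0,0,0],0.36],
  [[0,0,0],[0,0,0],0.33],
  [[0,0,0],[0,0,0],0.3],
  [[0,0,0],[0,0,0],0.27],
])

```text
clock: 4.45
eef_pos: [0.5231, 0.1732, 0.0378]
tool_rot: [0.579, 0.815, 0.0, 0.0]
ft_force: [-0.4, 0.5, 1.5]
grip_width: 0.0239
grasp_force: 17.0
```

Call:
drive_tool([
  [[0,0,0],[0,0,0],0],
  [[0,0,0],[0,0,0],0],
  [[0,0,0],[0,0,0],0],
  [[0,0,0],[0,0,0],0],
  [[0,0,0],[0,0,0],0],
])

```text
clock: 4.87
eef_pos: [0.5232, 0.1733, 0.0379]
tool_rot: [0.579, 0.815, 0.0, 0.0]
ft_force: [-1.0, -0.6, 5.2]
grip_width: 0.0226
grasp_force: 58.7
```

Call:
drive_tool([
  [[0,0,5],[0,0,0],0],
  [[0,0,10],[0,0,0],0],
  [[0,0,15],[0,0,0],0],
  [[0,0,20],[0,0,0],0],
  [[0,0,20],[0,0,0],0],
  [[0,0,20],[0,0,0],0],
  [[0,0,20],[0,0,0],0],
  [[0,0,12],[0,0,0],0],
])

```text
clock: 5.53
eef_pos: [0.5236, 0.1734, 0.1621]
tool_rot: [0.579, 0.815, 0.001, 0.001]
ft_force: [0.6, 0.0, -2.0]
grip_width: 0.0225
grasp_force: 58.7
```

Run:
```python
from h import *
np.set_printoptions(precision=4,suppress=True)
o=get_obs();e=o["eef_pos"];print(e,o["grip_width"],o["ft_force"])
for n in("top","side"):
    p=camera(n)
    t=np.array([*e[:2],e[2]-.019])
    print(n,"expected origin px",proj(p,t),"rim",proj(p,t+[0,0,.009]))
    hsv=cv2.cvtColor(p["image"],cv2.COLOR_RGB2HSV)
    m=cv2.inRange(hsv,(100,120,50),(130,255,255));_,_,st,ce=cv2.connectedComponentsWithStats(m)
    print([(s[:5],c) for s,c in zip(st,ce) if 40<s[4]<700])
    u,v=proj(p,t)[0].astype(int);save(p,"held_"+n,(u-50,v-50,u+50,v+50),5)
```

```text
[0.5236 0.1734 0.1621] 0.022540982332353705 [ 0.5632  0.0347 -1.9709]
top expected origin px [[245.9179 261.105 ]] rim [[245.2725 260.4254]]
[(array([215, 128,   7,  29, 132], dtype=int32), array([217.9697, 142.2955])), (array([239, 190,  28,  28, 488], dtype=int32), array([252.6475, 204.3791])), (array([249, 250,   9,  18, 104], dtype=int32), array([253.2692, 258.4135])), (array([600, 254,  25,  14, 151], dtype=int32), array([608.4305, 261.7417]))]
side expected origin px [[281.6671 187.0551]] rim [[281.5731 184.5243]]
[(array([148,   0,  44,   9, 203], dtype=int32), array([175.2365,   2.4483])), (array([179,  56,  24,  44, 544], dtype=int32), array([192.4982,  78.3051])), (array([366, 161,  18,  24, 319], dtype=int32), array([374.2508, 172.3856])), (array([273, 180,  20,  10, 130], dtype=int32), array([282.6231, 185.1231])), (array([326, 201,  25,  16, 259], dtype=int32), array([338.2124, 209.0772])), (array([234, 233,  14,  10, 100], dtype=int32), array([240.54, 238.  ])), (array([495, 280,  19,  19,  49], dtype=int32), array([503.0612, 289.2245])), (array([538, 461,  39,  19, 272], dtype=int32), array([559.739 , 473.1728]))]
```

View pics/held_side.png

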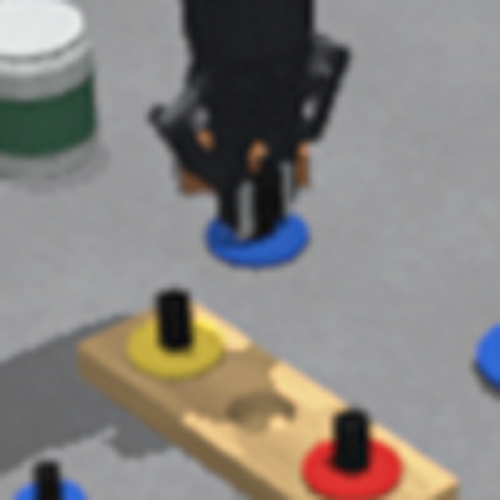

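The disc is held level and centred in the fingers at about (250,235) in the crop. The middle rack hole is empty and the yellow and red samples haven't moved. Next I'll carry it over to the port.

Call:
drive_tool([
  [[-2,-12,0],[0,0,0],0],
  [[-2,-24,0],[0,0,0],0],
  [[-2,-24,0],[0,0,0],0],
  [[-2,-24,0],[0,0,0],0],
  [[-2,-24,0],[0,0,0],0],
  [[-2,-24,0],[0,0,0],0],
  [[-2,-24,0],[0,0,0],0],
  [[-2,-24,0],[0,0,0],0],
])

```text
clock: 6.3
eef_pos: [0.505, -0.0086, 0.1577]
tool_rot: [0.579, 0.815, -0.001, -0.001]
ft_force: [-0.5, 0.4, -1.2]
grip_width: 0.0221
grasp_force: 58.8
```

Call:
drive_tool([
  [[-2,-24,0],[0,0,0],0],
  [[-2,-24,0],[0,0,0],0],
  [[-2,-24,0],[0,0,0],0],
  [[-2,-24,0],[0,0,0],0],
  [[-2,-24,0],[0,0,0],0],
  [[-2,-24,0],[0,0,0],0],
  [[-2,-24,0],[0,0,0],0],
  [[-2,-24,0],[0,0,0],0],
])

```text
clock: 6.97
eef_pos: [0.4888, -0.2001, 0.1576]
tool_rot: [0.579, 0.815, -0.001, -0.002]
ft_force: [0.5, -0.5, -1.3]
grip_width: 0.0224
grasp_force: 58.8
```

Call:
drive_tool([
  [[-1.5,-6.5,-15],[0,0,0],0],
  [[0,0,-15],[0,0,0],0],
  [[0,0,-8],[0,0,0],0],
  [[0,0,0],[0,0,0],0],
  [[0,0,0],[0,0,0],0],
  [[0,0,0],[0,0,0],0],
])

```text
clock: 7.47
eef_pos: [0.4894, -0.2051, 0.1215]
tool_rot: [0.579, 0.816, -0.0, 0.0]
ft_force: [-0.7, -0.0, -0.4]
grip_width: 0.0223
grasp_force: 58.8
```

Run:
```python
from h import *
np.set_printoptions(precision=4,suppress=True)
o=get_obs();e=o["eef_pos"];print(e,o["tool_rot"],o["ft_force"])
for n in("top","side"):
    p=camera(n);t=np.array([*e[:2],e[2]-.019])
    for q,parts,z in(("blue_sample",SAMPLE,t[2]),("seat_ring",RING,.07)):
        for d in silhouettes(q,p): print(n,q,round(d["conf"],2),d["bbox"],d["region"].sum(),reg(d["region"])[:2])
    r=proj(p,SAMPLE[0]+t);print("expected rim bbox",r.min(0),r.max(0))
    r=proj(p,RING[0]+[.49,-.205,.07]);print("expected ring bbox",r.min(0),r.max(0))
    hsv=cv2.cvtColor(p["image"],cv2.COLOR_RGB2HSV)
    m=cv2.inRange(hsv,(100,120,50),(130,255,255));_,_,st,ce=cv2.connectedComponentsWithStats(m)
    u,v=proj(p,t)[0].astype(int)
    print([(s[:5],c) for s,c in zip(st,ce) if 10<s[4]<700 and np.hypot(c[0]-u,c[1]-v)<40])
    u,v=proj(p,t)[0].astype(int);save(p,"port_"+n,(u-40,v-40,u+40,v+40),7)
```

```text
[ 0.4894 -0.2051  0.1215] [ 0.5786  0.8156 -0.      0.    ] [-0.7121 -0.0102 -0.4139]
top blue_sample 0.88 [240.3, 192.3, 265.8, 217.8] 617 [251.8801 204.1053]
top blue_sample 0.72 [257.5, 315.1, 271.9, 333.6] 221 [261.9638 323.009 ]
top blue_sample 0.58 [384.7, 258.9, 404.2, 279.7] 181 [393.5967 269.1105]
top blue_sample 0.43 [273.2, 248.4, 295.5, 269.0] 416 [282.3341 256.976 ]
top seat_ring 0.53 [381.9, 263.1, 399.4, 284.6] 99 [388.2525 273.9091]
expected rim bbox [387.0346 255.2069] [412.2151 280.0157]
expected ring bbox [382.9445 255.5473] [411.5888 283.8083]
[(array([389, 258,  11,  21, 140], dtype=int32), array([393.5643, 268.75  ]))]
side blue_sample 0.59 [311.9, 266.5, 333.0, 290.0] 291 [322.5979 280.4089]
side blue_sample 0.47 [339.7, 196.3, 351.4, 218.3] 170 [343.3235 206.0471]
side blue_sample 0.46 [233.0, 228.6, 246.7, 240.8] 144 [240.2014 236.6042]
side blue_sample 0.33 [306.2, 286.7, 335.7, 300.2] 286 [320.3986 293.7273]
side seat_ring 0.79 [306.7, 284.6, 336.3, 301.2] 237 [321.1983 294.1772]
expected rim bbox [309.2196 270.2211] [334.0611 289.1462]
expected ring bbox [307.4426 278.0763] [335.8615 301.48  ]
[(array([311, 275,  23,  14, 201], dtype=int32), array([322.2687, 281.8209]))]
```

View pics/port_side.png

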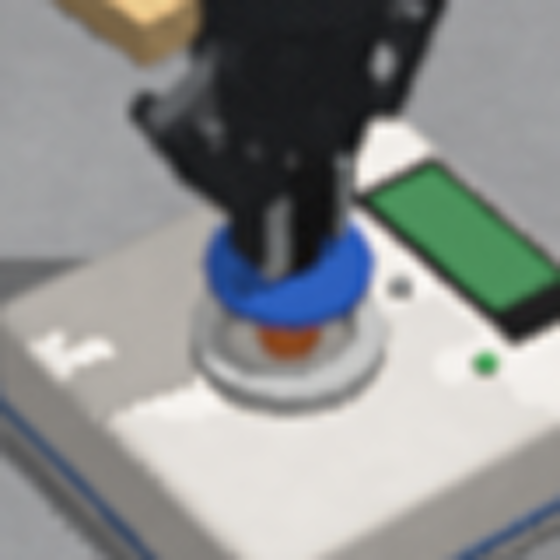

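The disc sits level above the port. In the crop its centre is at x≈289 and the ring's at x≈288, so they line up. I'll lower it slowly and watch the force.

Call:
drive_tool([
  [[0,0,-4],[0,0,0],0],
  [[0,0,-4],[0,0,0],0],
  [[0,0,-3],[0,0,0],0],
  [[0,0,-2],[0,0,0],0],
  [[0,0,-2],[0,0,0],0],
  [[0,0,-2],[0,0,0],0],
  [[0,0,0],[0,0,0],0],
  [[0,0,0],[0,0,0],0],
])

```text
clock: 8.43
eef_pos: [0.4892, -0.2053, 0.1045]
tool_rot: [0.579, 0.815, -0.0, -0.0]
ft_force: [-2.0, 0.9, 1.9]
grip_width: 0.0226
grasp_force: 58.8
```

Call:
drive_tool([
  [[0,0,-1],[0,0,0],0],
  [[0,0,-1],[0,0,0],0],
  [[0,0,-1],[0,0,0],0],
  [[0,0,-1],[0,0,0],0],
  [[0,0,0],[0,0,0],0],
  [[0,0,0],[0,0,0],0],
])

```text
clock: 8.93
eef_pos: [0.4894, -0.2054, 0.1004]
tool_rot: [0.579, 0.815, 0.0, 0.0]
ft_force: [-1.5, 0.9, 3.1]
grip_width: 0.0221
grasp_force: 58.9
```

Call:
drive_tool([
  [[0,0,-1],[0,0,0],0],
  [[0,0,-1],[0,0,0],0],
  [[0,0,-0.5],[0,0,0],0],
  [[0,0,0],[0,0,0],0],
  [[0,0,0],[0,0,0],0],
  [[0,0,0],[0,0,0],0],
])

```text
clock: 9.43
eef_pos: [0.4894, -0.2054, 0.0979]
tool_rot: [0.579, 0.815, 0.0, 0.0]
ft_force: [-1.5, 0.4, 5.1]
grip_width: 0.0224
grasp_force: 58.9
```

Call:
drive_tool([
  [[0,0,-0.5],[0,0,0],0],
  [[0,0,-0.5],[0,0,0],0],
  [[0,0,-0.5],[0,0,0],0],
  [[0,0,-0.5],[0,0,0],0],
  [[0,0,0],[0,0,0],0],
  [[0,0,0],[0,0,0],0],
  [[0,0,0],[0,0,0],0],
])

```text
clock: 10.02
eef_pos: [0.4894, -0.2054, 0.0959]
tool_rot: [0.579, 0.815, 0.0, 0.0]
ft_force: [-2.1, 0.4, 5.0]
grip_width: 0.0222
grasp_force: 58.9
```

Call:
drive_tool([
  [[0,0,-0.5],[0,0,0],0],
  [[0,0,0],[0,0,0],0],
  [[0,0,0],[0,0,0],0],
  [[0,0,0],[0,0,0],0],
])

```text
clock: 10.35
eef_pos: [0.4894, -0.2054, 0.0955]
tool_rot: [0.579, 0.815, 0.0, 0.0]
ft_force: [-2.5, 1.4, 6.6]
grip_width: 0.0218
grasp_force: 58.9
```

Call:
drive_tool([
  [[0,0,-0.3],[0,0,0],0],
  [[0,0,0],[0,0,0],0],
  [[0,0,0],[0,0,0],0],
  [[0,0,0],[0,0,0],0],
])

```text
clock: 10.68
eef_pos: [0.4894, -0.2054, 0.0952]
tool_rot: [0.579, 0.815, 0.0, 0.0]
ft_force: [-1.8, 0.2, 5.8]
grip_width: 0.0226
grasp_force: 58.9
```

Call:
drive_tool([
  [[0,0,-0.3],[0,0,0],0],
  [[0,0,0],[0,0,0],0],
  [[0,0,0],[0,0,0],0],
  [[0,0,0],[0,0,0],0],
])

```text
clock: 11.02
eef_pos: [0.4894, -0.2054, 0.0949]
tool_rot: [0.579, 0.815, 0.0, 0.0]
ft_force: [-1.4, -0.2, 6.4]
grip_width: 0.0222
grasp_force: 59.1
```

Call:
drive_tool([
  [[0,0,-0.3],[0,0,0],0],
  [[0,0,0],[0,0,0],0],
  [[0,0,0],[0,0,0],0],
  [[0,0,0],[0,0,0],0],
])

```text
clock: 11.35
eef_pos: [0.4894, -0.2054, 0.0949]
tool_rot: [0.579, 0.815, 0.0, 0.0]
ft_force: [-2.3, 0.6, 8.4]
grip_width: 0.0223
grasp_force: 59.2
```

Call:
drive_tool([
  [[0,0,-0.3],[0,0,0],0],
  [[0,0,0],[0,0,0],0],
  [[0,0,0],[0,0,0],0],
  [[0,0,0],[0,0,0],0],
])

```text
clock: 11.68
eef_pos: [0.4894, -0.2054, 0.0949]
tool_rot: [0.579, 0.815, 0.0, 0.0]
ft_force: [-4.3, 1.8, 9.2]
grip_width: 0.0223
grasp_force: 59.4
```

Call:
drive_tool([
  [[0,0,-0.3],[0,0,0],0],
  [[0,0,0],[0,0,0],0],
  [[0,0,0],[0,0,0],0],
  [[0,0,0],[0,0,0],0],
])

```text
clock: 12.02
eef_pos: [0.4894, -0.2054, 0.0949]
tool_rot: [0.579, 0.815, 0.0, 0.0]
ft_force: [-4.5, 1.7, 11.2]
grip_width: 0.0226
grasp_force: 59.5
```

Call:
drive_tool([
  [[0,0,-0.3],[0,0,0],0],
  [[0,0,-0.3],[0,0,0],0],
  [[0,0,0],[0,0,0],0],
  [[0,0,0],[0,0,0],0],
  [[0,0,0],[0,0,0],0],
  [[0,0,0],[0,0,0],0],
])

```text
clock: 12.52
eef_pos: [0.4894, -0.2054, 0.0949]
tool_rot: [0.579, 0.815, 0.0, 0.001]
ft_force: [-5.7, 2.3, 14.1]
grip_width: 0.0223
grasp_force: 60.0
```

Run:
```python
from h import *
o=get_obs();print(o["eef_pos"],o["tool_rot"],o["ft_force"],o["ft_torque"])
ims=[]
for n in("side","top"):
    p=camera(n);u,v=proj(p,[.49,-.205,.082])[0].astype(int);ims.append(cv2.resize(p["image"][v-30:v+30,u-30:u+30,::-1],(400,400),interpolation=cv2.INTER_CUBIC))
cv2.imwrite("pics/seated.png",np.hstack(ims))
o=get_obs();print(o["ft_force"],o["ft_torque"])
```

```text
[ 0.4893994  -0.20540617  0.0948797 ] [5.78819069e-01 8.15455769e-01 1.00255847e-04 6.03213801e-04] [-5.69273164  2.33116265 14.1181032 ] [0.42732576 1.16275277 0.01171011]
[-4.83345186  1.63968962 15.13131902] [0.37758608 1.11470107 0.00520342]
```

View pics/seated.png

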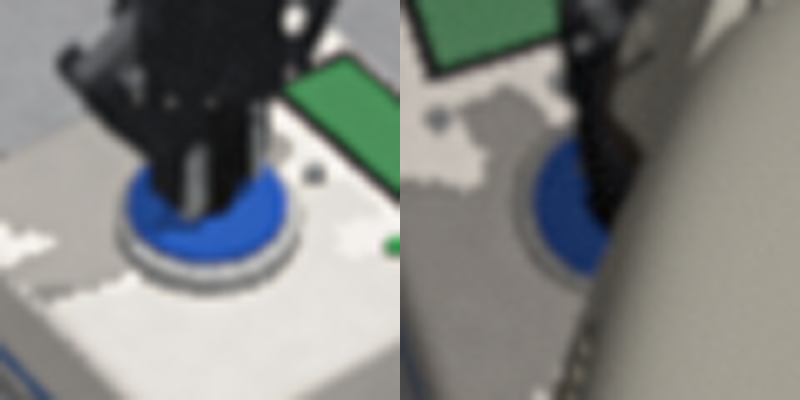

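The disc is seated concentric with the ring: at (208,215) in the left view, with an even steel margin in both views. The tool height levelled off at 94.9 mm, which is the seated height. It is pressing with about 14 N in total, roughly 8 N of that on the ring.

```bash
python3 -c "
from workcell import job_done;print(job_done())"
```

```text
the job is handed in; nothing more can be done
None
```

The blue sample is seated flat on the port ring, still gripped and pressed at about 14–15 N in total (roughly 8 N on the ring by my estimate), and the job was handed in at about 13 s; no verdict came back.

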